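# Show the base of the square spice tin to the pantry tablet

### The job

For the pantry stock check, draw the tall square tin up out of its well in the rack, tip it over and hold it in the air in front of the tablet, its base squarely facing the camera lens in the tablet's upper rim and about 12 cm from it, so that the date stamped on the base can be read. Finish while still holding it there in the gripper, quite still. Do not touch the tablet or its stand, and leave the two round tins in their wells and everything else where it stands.

Things in the scene. Friction and masses are not known exactly. Their poses are not given: they have to be found in the camera images.
- square_tin: The thing to show: plain steel tin, 46 x 46 mm square, 114 mm tall, plus a round cap 38 mm wide, 18 mm tall (132 mm in all), about 0.18 kg, paper patch under its base. Origin: centre of its underside; z to the cap, x and y square to its flat sides. Starts upright in any one of the three wells, nearly square to it. Grip two facing flat sides from above, pads 85 to 110 mm above its underside.
- rack: Fixed wooden rack, 72 x 232 mm, 50 mm high, with three square wells in a row along its y axis, at y = -80, 0 and +80 mm; each well is 56 x 56 mm and 44 mm deep (its floor is 6 mm above the work surface). Origin: centre of its underside, on the work surface. Its yaw varies.
- round_tin_a: Bystander: short round steel tin 50 mm in diameter with a 38 mm cap, 78 mm tall in all, standing in a well of the rack. Origin: centre of its underside.
- round_tin_b: Bystander: a second short round tin, the same as the first, in another well of the rack.
- tablet: Fixed tablet on a low aluminium stand: black slab 130 x 210 x 9 mm leaning back, its face looking up and towards the robot's side at 45 degrees; top edge 114 mm, bottom edge 16 mm above the work surface; foot 140 x 170 mm. Origin: on the work surface below the slab's middle; the face looks to its -x and up; y runs along the long edges. Position and yaw vary.
- lens: The tablet's camera lens, a 17 mm metal ring with a dark disc in the middle of the upper rim of the tablet's face. Origin: centre of the lens, 108 mm above the work surface; z points straight out of the tablet's face (the camera line, 45 degrees above level), x up the face towards its top edge, y along the rim. Fixed to the tablet.
- bean_can: Bystander: food can 75 mm in diameter, 108 mm tall, teal band. Origin: centre of its underside.
- small_can: Bystander: low food can 67 mm in diameter, 58 mm tall, red band. Origin: centre of its underside.
- gravy_tub: Bystander: tub 73 mm in diameter, 120 mm tall, orange band. Origin: centre of its underside.
- sauce_jar: Bystander: jar of dark red sauce, 72 mm in diameter, 130 mm tall. Origin: centre of its underside.
- carton: Bystander: cardboard carton 50 x 90 x 140 mm tall. Origin: centre of its underside.
Things that resemble listed ones, but are neither listed nor needed, are in the scene too. What is shaped like the square_tin but blue is not meant.

How it is judged (in metres and radians):
On the way:
1. the square tin is drawn clear above the rack, in the gripper (height (world z) of square_tin above 0.065 m and contact force between square_tin and the fingers above 1 N and contact force between square_tin and rack below 0.1 N), for 0.1 s.
At the end, for the whole second after the job is handed in: The gripper holds the square tin still, touching neither rack nor tablet: underside 70-180 mm out from the lens along the camera line, within 35 mm of that line each way, axis within 15 degrees of it, base to the lens. Round tins in the rack; all bystanders upright, within 30 mm of their starts (contact force between square_tin and the fingers above 1 N and contact force between square_tin and rack below 0.1 N and contact force between square_tin and tablet below 0.1 N and z of square_tin in the frame of lens between 0.07 and 0.18 m and x of square_tin in the frame of lens between -0.035 and 0.035 m and y of square_tin in the frame of lens between -0.035 and 0.035 m and angle between the z axis of square_tin and the z axis of lens, either way round below 0.26 rad and z of lens in the frame of square_tin below -0.05 m and height (world z) of square_tin above 0.12 m and linear speed of square_tin below 0.03 m/s and angular speed of square_tin below 0.2 rad/s and horizontal distance between each of round_tin_a, round_tin_b and rack below 0.1 m and angle between each of round_tin_a, round_tin_b, bean_can, small_can, gravy_tub, sauce_jar, carton's own z axis and vertical below 0.3 rad and distance of each of round_tin_a, round_tin_b, bean_can, small_can, gravy_tub, sauce_jar, carton from where it was at the start of the episode below 0.03 m); the arm keeps its last pose, push and grip.
It fails at once if the tablet or its stand is touched (contact force between tablet and anything else above 1 N).
It fails at once if a bystander is knocked over or shifted by more than 30 mm (distance of any of round_tin_a, round_tin_b, bean_can, small_can, gravy_tub, sauce_jar, carton from where it was at the start of the episode above 0.03 m or angle between any of round_tin_a, round_tin_b, bean_can, small_can, gravy_tub, sauce_jar, carton's own z axis and vertical above 0.5 rad).
It also fails if it takes over 35 s, if anything falls off the work surface, if the arm or the gripper's body presses on something with over 40 N, if the wrist force passes 120 N, or if a joint passes its speed limit or range.

### The arm

A 6-joint arm with a two-finger parallel gripper is mounted at the origin on the work surface. World frame = base frame: x ahead of the robot, y to its left, z up, the work surface at z = 0. Lengths are in m, angles in degrees, forces in N, time in s.
With the tool pointing down it reaches from about 0.4 to 0.825 m from the base axis. Payload 7 kg.
Tool frame: the origin (TCP) lies midway between the tips of the shut fingers; the grasp point (between the pads) lies 19 mm behind it; z points along the fingers, y is the line along which they close (so a half turn about z gives the same grasp; the last joint's range is limited). The gripper opens to 88 mm and grips with 3 to 60 N. Pads are 19 mm wide; open, the fingers measure 130 mm over their backs; the gripper's body (78 mm by 193 mm) begins 47 mm behind the grasp point.
Start: joints at [81.022, 20.546, 0.682, 0, -70.136, -16.507], TCP at [0.29, 0.609, 0.227] pointing down, gripper open.
Joint ranges: [-176.03, 176.03], [-82.01, 121.73], [-58.28, 71.71], [-173.87, 95.51], [-174.79, -0.11], [-173.66, 173.66]. Speed limits (degrees/s): [136.94, 136.94, 172.46, 180, 180, 180].

### API

Orientations are given as [roll, pitch, yaw] about the fixed x, y, z axes, in that order (R = Rz(yaw) Ry(pitch) Rx(roll)).
In Python, from plant import ctrl, viewer, close_job gives the robot as it stands. The module is installed in compiled form; this text tells all that it offers.
- The arm moves only by the tool step_arm, never from a script. Its argument "moves" is a list that holds one entry, the list of rows, each a list of 5 numbers: the shift along the world's x, y, z in cm, then the turn about the world's z in rad, then the finger opening in cm, from 0 to 8.76. In form: [[[tx, ty, tz, twist, grip], ...]]. A call has 1 to 10 rows; each row shifts and turns the commanded pose from where the row before left it; what a row does not reach is not made up. A row lasts 1/10 s, in which the tool goes at most 50 mm and 8.59 degrees, less where a joint would pass 70% of its speed; a pose out of reach is approached as far as the arm can. A call with a gripper value outside its range is refused whole. The fingers move at their own pace and stop on an object; the grip force is fixed at half the most. Time passes only in rows, so rows that do not move let the fingers close. It gives the time, the measured TCP pose, the force, the opening and the grip force at its end, in the units of the state.
- ctrl.get_obs(): the state, without advancing time (a new reading comes with each control period).
- viewer.snapshot(name): name is "scene" or "top" or "wrist"; returns (picture, depth): 384x512x3 uint8, blue, green, red; 384x512 float32, m along the optical axis (not along the pixel's ray), 0 where there is no reading.
- viewer.camera_info(name): a dict with "camera_matrix" (3x3 intrinsics, pixels), "k1" (the pictures are not rectified: a ray, as slopes to the right and down, at radius r is drawn at 1 + k1 r^2 times it, then the intrinsics apply), "eye" and "orientation" of the camera in the world. Camera axes: x right, y down, z forward; pixel columns grow to the right and rows downward; lengths in m; the calibration is good to about 2 mm. A picture is of the moment at which its call begins: read the wrist's pose just before it. camera_info takes no time and is no camera call; for the wrist camera it gives the pose at the moment of the call.
- close_job(): hands the job in; it is judged then, once.
The state is a dict: "clock": time; "joint_pos": joint angles; "qvel": joint speeds; "tau": joint torques, N m; "tool_pos": TCP position; "orientation": TCP orientation; "force": force on the tool from outside, world axes, zero at the start; "moment": the same for the moment, N m; "opening": finger opening in m; "gripper_force": force on a finger pad.
Only numpy, scipy, OpenCV 4.12 (cv2) and the standard library are available. Lean on these libraries where they do the work, as an engineer would, in place of code of your own. Each camera call takes 0.05 s, during which the arm holds its last target. There are 200 camera calls.

## Working session

There is one attempt and no reset: what is moved stays moved. The work goes in short steps, Python scripts to look and compute and a tool call to move; the robot and the scene stay as the last step left them, time stands still between calls to the robot, and variables do not carry over. Pictures are saved under pics/ and viewed, at most 10 in all, crops included, and the job is handed in when it is done.

Besides the shell and the picture viewer there is one more tool, called after "Request:" as name(argument=value, ...), one argument or row to a line, values as JSON. step_arm: Moves the arm, as the interface text tells. Its arguments: {"type":"object","properties":{"moves":{"type":"array","items":{"type":"array","items":{"type":"array","items":{"type":"number"}}}}},"required":["moves"]}

```bash
mkdir -p pics; cat > h.py <<'E'
import numpy as np, cv2
from plant import ctrl, viewer, close_job
from scipy.spatial.transform import Rotation as Ro
def shot(name):
    info=viewer.camera_info(name); p,d=viewer.snapshot(name); return p,d,info
def cloud(d,info):
    K=np.array(info["camera_matrix"],float); k1=info["k1"]
    v,u=np.mgrid[:d.shape[0],:d.shape[1]]
    pts=np.stack([u,v],-1).reshape(-1,1,2).astype(float)
    n=cv2.undistortPoints(pts,K,np.array([k1,0,0,0,0.])).reshape(*d.shape,2)
    c=np.dstack([n*d[...,None],d])
    o=np.array(info["orientation"],float)
    R=o if o.shape==(3,3) else Ro.from_euler('xyz',o,degrees=True).as_matrix()
    return c@R.T+np.array(info["eye"])
E
python3 - <<'E'
from h import *
for n in("scene","top"):
    p,d,i=shot(n); print(n,i); cv2.imwrite(f"pics/{n}0.png",p); np.savez(f"{n}0.npz",p=p,W=cloud(d,i),d=d)
print(ctrl.get_obs())
E
```

```text
scene {'camera_matrix': array([[378.13113266,   0.        , 253.8779557 ],
       [  0.        , 378.13113266, 190.63022583],
       [  0.        ,   0.        ,   1.        ]]), 'k1': -0.0019829667257341686, 'eye': array([1.22561661, 0.51909644, 0.84928115]), 'orientation': array([-131.64836609,    1.12571619,  128.60640274])}
top {'camera_matrix': array([[396.12763595,   0.        , 254.8403324 ],
       [  0.        , 396.12763595, 192.51896593],
       [  0.        ,   0.        ,   1.        ]]), 'k1': -0.01237338534167779, 'eye': array([ 0.3965817 , -0.01581073,  1.43252075]), 'orientation': array([-1.72181492e+02,  1.24000732e-01, -8.98846079e+01])}
{'clock': 0.1, 'joint_pos': array([ 8.10200280e+01,  2.05898029e+01,  6.41272909e-01, -1.68432161e-02,
       -7.01373122e+01, -1.65074272e+01]), 'qvel': array([ 0.04383718, -0.04239251,  0.05593406,  0.13764873, -0.01119224,
       -0.03589859]), 'tau': array([-1.71730015e-03, -5.84162164e+01,  2.93752939e+01,  7.01558724e+00,
        1.02315238e-02, -3.62119977e-05]), 'tool_pos': array([0.29029902, 0.60891682, 0.22570839]), 'orientation': array([ 1.79913197e+02, -9.21134671e-03, -2.54931268e+01]), 'force': array([-0.4236229 ,  0.2227095 , -0.43230761]), 'moment': array([-0.00359053, -0.02880302, -0.00018014]), 'gripper_force': 0.0, 'opening': 0.08786095835497504}
```

View pics/scene0.png

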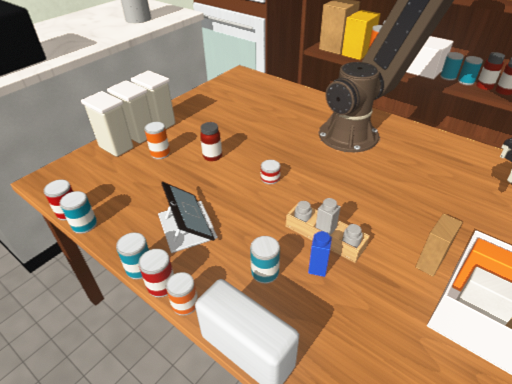

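View pics/top0.png

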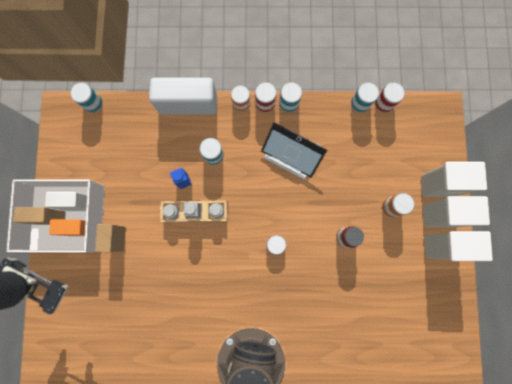

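Scene view: the rack is at about (327,230). The steel tin in its middle well at (327,214) is taller than the capped tins at (304,212) and (351,237). The blue lookalike is at (320,254), the tablet at (190,212), and the teal can at (264,258). Top view: the candidates are (191,209), the round tins at (170,211) and (216,210), and the blue one at (181,178). I choose the middle-well tin at (191,209). The lens should be near (299,140).

```bash
python3 - <<'E'
from h import *
T=np.load("top0.npz");W=T["W"];p=T["p"]
hsv=cv2.cvtColor(p,cv2.COLOR_BGR2HSV)
def box(u0,u1,v0,v1,z0,z1):
    w=W[v0:v1,u0:u1].reshape(-1,3); return w[(w[:,2]>z0)&(w[:,2]<z1)]
def rect(w):
    (c,s,a)=cv2.minAreaRect((w[:,:2]*1000).astype(np.float32)); print(len(w),"c",np.round(c,1),"s",np.round(s,1),"a",round(a,2),"z",np.round(np.percentile(w[:,2],[5,50,95]),3))
print("table",np.percentile(box(330,380,260,330,-1,1)[:,2],[5,50,95]))
r=box(155,235,195,228,.042,.058); rect(r)
for n,b in dict(ra=(160,181),sq=(182,202),rb=(206,228)).items():
    w=box(*b,198,224,.062,.2); rect(w)
    print(n,"top",w[w[:,2]>w[:,2].max()-.008].mean(0),w[:,2].max())
for n,b in dict(blue=(168,192,165,192),teal=(195,228,132,166),carton=(88,122,215,255),small=(262,290,232,258)).items():
    w=box(*b,.03,.3); print(n,w[w[:,2]>np.percentile(w[:,2],95)-.01].mean(0),w[:,2].max(),w.min(0),w.max(0))
# tablet slab plane
w=box(258,330,120,185,.02,.125)
for _ in range(4):
    c=w.mean(0);n=np.linalg.svd(w-c)[2][2];n*=np.sign(n[2]);e=abs((w-c)@n);w=w[e<max(.004,e.std()*1.5)]
print("plane",len(w),c,n,np.degrees(np.arctan2(n[1],n[0])),np.degrees(np.arcsin(n[2])))
top=w[w[:,2]>w[:,2].max()-.012]; print("top edge mean",top.mean(0),top.min(0),top.max(0))
a=cv2.resize(p[120:240,155:335],None,fx=4,fy=4,interpolation=cv2.INTER_CUBIC); cv2.imwrite("pics/crop.png",a)
for uv in((299,139),(298,140),(300,140)): print(uv,W[uv[1],uv[0]])
E
```

```text
table [-0.00554838 -0.00033393  0.00459367]
631 c [522.  204.7] s [ 72.5 232.7] a 1.06 z [0.044 0.05  0.055]
156 c [518.9 282.6] s [47.4 46.4] a 44.57 z [0.063 0.081 0.088]
ra top [0.5195932  0.28279109 0.08472725] 0.08919864734976568
240 c [521.8 204.3] s [47.8 45.7] a 89.78 z [0.087 0.123 0.14 ]
sq top [0.52157372 0.20351491 0.13864067] 0.14413026181772026
150 c [524.5 124.8] s [46.7 46.4] a 63.13 z [0.064 0.08  0.087]
rb top [0.52382679 0.12518168 0.08450979] 0.08948914347867887
blue [0.63429067 0.24872354 0.13128821] 0.13797950208144116 [0.60585192 0.21979062 0.03014278] [0.66310898 0.27587631 0.1379795 ]
teal [0.73209575 0.14285064 0.10848368] 0.1159892846406001 [0.69513237 0.10536221 0.03326784] [0.76895539 0.17983375 0.11598928]
carton [0.4254817  0.47833228 0.13966062] 0.1480285433767894 [0.3811063  0.45144771 0.03114751] [0.50709262 0.54307976 0.14802854]
small [ 0.40547336 -0.08462557  0.05829116] 0.06888660785687506 [ 0.37235292 -0.11736547  0.03264387] [ 0.43771954 -0.05135593  0.06888661]
plane 1652 [ 0.73562165 -0.14470872  0.07175321] [-0.61484569  0.33085451  0.7158911 ] 151.71486828073472 45.71627609366605
top edge mean [ 0.77039964 -0.16285854  0.11031636] [ 0.71923591 -0.25559255  0.10520299] [ 0.82085712 -0.07128838  0.11718325]
(299, 139) [ 0.76615706 -0.16474901  0.10205442]
(298, 140) [ 0.7621614  -0.16107403  0.10363915]
(300, 140) [ 0.76144655 -0.16767062  0.10628257]
```

View pics/crop.png

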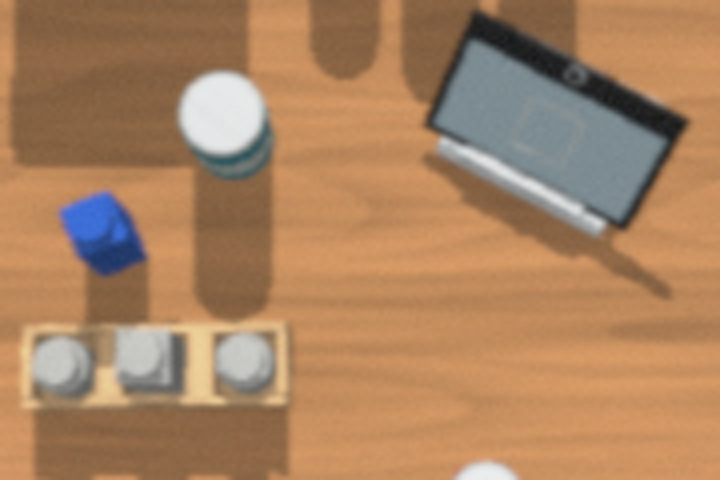

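The crop shows a grey square-bodied tin in the middle well at crop (145,357), with round tins on each side. The lens ring is at crop (575,73).

The rows only turn about z, so I'll pivot the tin in the grip. I'll press it against the rack's +x edge so its base swings to +x, then carry it to the lens.

Request:
step_arm(
  moves=[
    [[2.2, -3.9, 0, 0.045, 6.6], [2.2, -3.9, 0, 0.045, 6.6], [2.2, -3.9, 0, 0.045, 6.6], [2.2, -3.9, 0, 0.045, 6.6], [2.2, -3.9, 0, 0.045, 6.6], [2.2, -3.9, 0, 0.045, 6.6], [2.2, -3.9, 0, 0.045, 6.6], [2.2, -3.9, 0, 0.045, 6.6], [2.2, -3.9, 0, 0.045, 6.6], [2.2, -3.9, 0, 0.045, 6.6]],
  ],
)

```text
clock: 1.1
tool_pos: [0.5108, 0.2175, 0.2265]
orientation: [180.0, 0.0, 0.4]
force: [0.5, -0.0, 0.1]
opening: 0.0659
gripper_force: 0.0
```

Request:
step_arm(
  moves=[
    [[1.1, -1.4, 0, 0, 6.6], [0, 0, 0, 0, 6.6]],
  ],
)

```text
clock: 1.3
tool_pos: [0.5223, 0.203, 0.2262]
orientation: [180.0, 0.0, 0.1]
force: [0.3, -0.3, 0.0]
opening: 0.0661
gripper_force: 0.0
```

```bash
python3 - <<'E'
from h import *
o=ctrl.get_obs();print(o["tool_pos"],o["orientation"])
p,d,i=shot("wrist");print(i["eye"],i["orientation"]);cv2.imwrite("pics/w1.png",p);W=cloud(d,i)
w=W.reshape(-1,3)[(d>0).ravel()]
m=(abs(w[:,0]-.522)<.06)&(abs(w[:,1]-.204)<.05)
for a,b in((.11,.127),(.13,.146)):
    s=w[m&(w[:,2]>a)&(w[:,2]<b)]
    if len(s)>20: print(cv2.minAreaRect((s[:,:2]*1000).astype(np.float32)),np.median(s[:,2]))
s=w[(w[:,2]>.045)&(w[:,2]<.054)&(abs(w[:,0]-.522)<.06)]
print(len(s),cv2.minAreaRect((s[:,:2]*1000).astype(np.float32)))
E
```

```text
[0.52227367 0.20304031 0.22615836] [1.79964015e+02 3.49488384e-02 1.08971001e-01]
[0.60153035 0.20424549 0.38432807] [ 1.62946154e+02 -4.81118621e-02 -8.99344047e+01]
((522.3795166015625, 202.3813018798828), (45.87305450439453, 45.93614959716797), 0.11807514727115631) 0.11994064492329118
((522.7454833984375, 202.6806640625), (36.417240142822266, 37.10219955444336), 0.3606463670730591) 0.13804438970689462
4671 ((514.0552978515625, 314.5556640625), (83.84402465820312, 459.1034240722656), 4.0448994636535645)
```

View pics/w1.png

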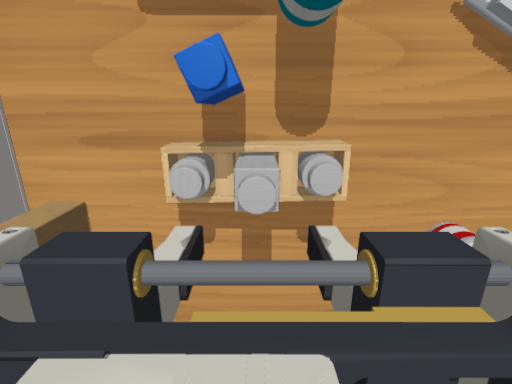

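The wrist view shows the grey square tin at (257,183), between the fingers in the middle well, round tins at (190,176) and (321,173). Its centre is (0.522, 0.2025), 46 mm across and square to the tool, so I'm descending to grip it.

Request:
step_arm(
  moves=[
    [[0, 0, -3, 0, 6.6], [0, 0, -3, 0, 6.6], [0, 0, -3, 0, 6.6], [0, 0, -2, 0, 6.6], [0, 0, -1.5, 0, 6.6], [0, 0, -1.4, 0, 6.6], [0, 0, 0, 0, 4], [0, 0, 0, 0, 4], [0, 0, 0, 0, 4], [0, 0, 0, 0, 4]],
  ],
)

```text
clock: 2.35
tool_pos: [0.5216, 0.2057, 0.0883]
orientation: [-180.0, -0.1, 0.3]
force: [-0.6, 0.2, 0.4]
opening: 0.0464
gripper_force: 29.7
```

Request:
step_arm(
  moves=[
    [[0, 0, 0, 0, 4], [0, 0, 0, 0, 4], [0, 0, 0.5, 0, 4], [0, 0, 1, 0, 4], [0, 0, 1.5, 0, 4], [0, 0, 2, 0, 4], [0, 0, 2, 0, 4], [0, 0, 2, 0, 4], [0, 0, 0, 0, 4], [0, 0, 0, 0, 4]],
  ],
)

```text
clock: 3.35
tool_pos: [0.5213, 0.2053, 0.1778]
orientation: [-180.0, -0.0, 0.3]
force: [-1.0, 0.9, -2.5]
opening: 0.0465
gripper_force: 29.7
```

Request:
step_arm(
  moves=[
    [[1.7, -0.9, 0, 0, 4], [1.7, -0.8, 0, 0, 4], [1.7, -0.8, 0, 0, 4], [1.4, -0.8, 0, 0, 4], [0, 0, -2.5, 0, 4], [0, 0, -2.5, 0, 4], [0, 0, -1.5, 0, 4], [0, 0, -1.4, 0, 4], [0, 0, 0, 0, 4], [0, 0, 0, 0, 4]],
  ],
)

```text
clock: 4.35
tool_pos: [0.5868, 0.1722, 0.0986]
orientation: [180.0, 0.0, 0.3]
force: [0.6, -0.2, -1.7]
opening: 0.0464
gripper_force: 29.7
```

Request:
step_arm(
  moves=[
    [[-0.5, 0, 0, 0, 4], [-0.5, 0, 0, 0, 4], [-0.5, 0, 0, 0, 4], [-0.5, 0, 0, 0, 4], [-0.5, 0, 0, 0, 4]],
  ],
)

```text
clock: 4.85
tool_pos: [0.5643, 0.1728, 0.1015]
orientation: [-179.9, -0.4, 0.4]
force: [7.1, -3.8, 3.6]
opening: 0.0458
gripper_force: 30.0
```

```bash
python3 - <<'E'
from h import *
p,d,i=shot("scene");W=cloud(d,i);cv2.imwrite("pics/s2.png",cv2.resize(p[130:300,250:420],None,fx=3.5,fy=3.5))
np.savez("s2.npz",p=p,W=W,d=d)
E
```

```text
(no output)
```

View pics/s2.png

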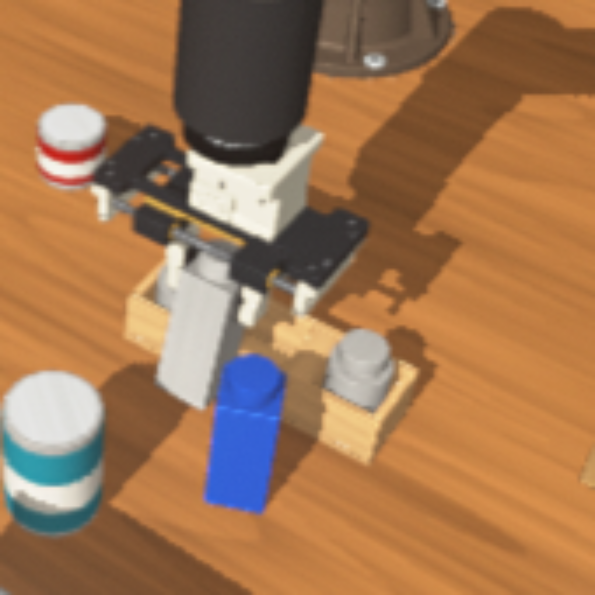

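The picture (crop) shows the tin at (200,330) tilting in the grip with its base swung to +x, clear of the blue tin at (245,430). I'll keep pushing.

Request:
step_arm(
  moves=[
    [[-0.5, 0, 0, 0, 4], [-0.5, 0, 0, 0, 4], [-0.5, 0, 0, 0, 4], [-0.5, 0, 0, 0, 4], [-0.5, 0, 0, 0, 4], [-0.5, 0, 0, 0, 4], [-0.5, 0, 0, 0, 4], [-0.4, 0, 0, 0, 4]],
  ],
)

```text
clock: 5.7
tool_pos: [0.5253, 0.1739, 0.1011]
orientation: [-179.8, -0.4, 0.4]
force: [8.2, -0.4, -1.3]
opening: 0.0457
gripper_force: 30.0
```

```bash
cat > tin.py <<'E'
from h import *
# fit the tin's side-face planes near the gripper; returns the tin axis estimate
def tin(name,tag):
    o=ctrl.get_obs(); g=o["tool_pos"]+np.array([0,0,.019])
    p,d,i=shot(name); W=cloud(d,i); np.savez(tag+".npz",p=p,W=W,d=d); cv2.imwrite(f"pics/{tag}.png",p)
    yaw=np.radians(o["orientation"][2]); ex=np.array([np.cos(yaw),np.sin(yaw),0]); ey=np.array([-ex[1],ex[0],0])
    hsv=cv2.cvtColor(p,cv2.COLOR_BGR2HSV)
    L=np.dstack([(W-g)@ex,(W-g)@ey,W[...,2]-g[2]])
    m=(d>0)&(hsv[...,1]<60)&(abs(L[...,1])<.022)&(L[...,2]<-.022)&(L[...,2]>-.12)&(L[...,0]>-.02)&(L[...,0]<.14)
    P=L[m]; print("tcp",np.round(o["tool_pos"],4),"yaw",np.round(o["orientation"],2),"n",len(P))
    for k in range(2):
        if len(P)<40: break
        best=None;r=np.random.default_rng(0)
        for _ in range(400):
            a=P[r.choice(len(P),3,False)];n=np.cross(a[1]-a[0],a[2]-a[0]);s=np.linalg.norm(n)
            if s<1e-6: continue
            n/=s;inl=abs((P-a[0])@n)<.0035
            if best is None or inl.sum()>best.sum():best=inl
        q=P[best];c=q.mean(0);n=np.linalg.svd(q-c)[2][2];n*=np.sign(n[0]) if abs(n[0])>.2 else 1
        print("plane",len(q),"c",np.round(c,4),"n",np.round(n,3),"elev",round(np.degrees(np.arctan2(n[2],n[0])),1),"off",round(c@n,4),"mins",q.min(0).round(3),"maxs",q.max(0).round(3))
        P=P[~best]
E
python3 -c "
from tin import *
tin('scene','s3')"
```

```text
tcp [0.5253 0.1739 0.1011] yaw [-179.8    -0.42    0.38] n 269
plane 257 c [ 0.0696  0.0009 -0.0415] n [ 0.784 -0.005  0.62 ] elev 38.3 off 0.0288 mins [ 0.051 -0.022 -0.062] maxs [ 0.086  0.022 -0.022]
```

Request:
step_arm(
  moves=[
    [[-0.5, 0, 0, 0, 4], [-0.5, 0, 0, 0, 4], [-0.3, 0, 0, 0, 4], [0, 0, 0, 0, 4]],
  ],
)

```text
clock: 6.15
tool_pos: [0.5119, 0.174, 0.1012]
orientation: [-179.8, -0.4, 0.4]
force: [5.0, 0.7, 1.5]
opening: 0.0459
gripper_force: 30.0
```

Request:
step_arm(
  moves=[
    [[0, 0, 1, 0, 4], [0, 0, 2, 0, 4], [0, 0, 3, 0, 4], [0, 0, 3, 0, 4], [0, 0, 3, 0, 4], [0, 0, 2.5, 0, 4], [0, 0, 0, 0, 4], [0, 0, 0, 0, 4]],
  ],
)

```text
clock: 6.95
tool_pos: [0.5088, 0.1723, 0.2443]
orientation: [-179.9, -0.0, 0.3]
force: [0.2, 0.3, -2.3]
opening: 0.0459
gripper_force: 30.0
```

```bash
python3 -c "
from tin import *
tin('scene','s4')
print(ctrl.get_obs()['force'],ctrl.get_obs()['gripper_force'])"
```

```text
tcp [0.5088 0.1723 0.2443] yaw [-1.7992e+02 -4.0000e-02  2.9000e-01] n 277
plane 264 c [ 0.078   0.0006 -0.0374] n [0.721 0.006 0.693] elev 43.9 off 0.0304 mins [ 0.061 -0.021 -0.054] maxs [ 0.093  0.022 -0.022]
[ 0.00623917  0.1166725  -2.91659615] 29.998178780078888
```

Request:
step_arm(
  moves=[
    [[0.5, -1.1, 0, -0.02, 4], [1, -2.2, 0, -0.04, 4], [1, -2.2, 0, -0.05, 4], [1, -2.2, 0, -0.05, 4], [1, -2.2, 0, -0.05, 4], [1, -2.2, 0, -0.05, 4], [1, -2.2, 0, -0.05, 4], [1, -2.2, 0, -0.05, 4], [1, -2.2, 0, -0.05, 4], [1, -2.2, 0, -0.04, 4]],
  ],
)

```text
clock: 8.0
tool_pos: [0.6041, -0.0384, 0.2422]
orientation: [179.9, 0.1, -25.7]
force: [0.8, 0.0, -1.5]
opening: 0.0456
gripper_force: 30.0
```

Request:
step_arm(
  moves=[
    [[0.9, -2.2, 0, -0.03, 4], [0.7, -2, 0, -0.02, 4], [0.4, -1, 0, 0, 4], [0, 0, 0, 0, 4], [0, 0, 0, 0, 4], [0, 0, 0, 0, 4]],
  ],
)

```text
clock: 8.6
tool_pos: [0.6241, -0.0882, 0.2433]
orientation: [180.0, 0.0, -28.3]
force: [0.0, -1.1, -1.5]
opening: 0.0457
gripper_force: 30.0
```

```bash
python3 -c "
from tin import *
tin('scene','s5')
p=cv2.imread('pics/s5.png');cv2.imwrite('pics/s5c.png',cv2.resize(p[80:280,130:330],None,fx=3,fy=3))"
```

```text
tcp [ 0.6241 -0.0882  0.2433] yaw [ 1.7999e+02  3.0000e-02 -2.8320e+01] n 201
plane 124 c [ 0.0776  0.002  -0.0365] n [0.722 0.022 0.692] elev 43.8 off 0.0308 mins [ 0.062 -0.019 -0.052] maxs [ 0.092  0.022 -0.022]
plane 77 c [ 0.0497  0.0212 -0.0465] n [-0.002 -1.     0.005] elev 112.1 off -0.0215 mins [ 0.009  0.019 -0.078] maxs [ 0.079  0.022 -0.024]
```

View pics/s5c.png

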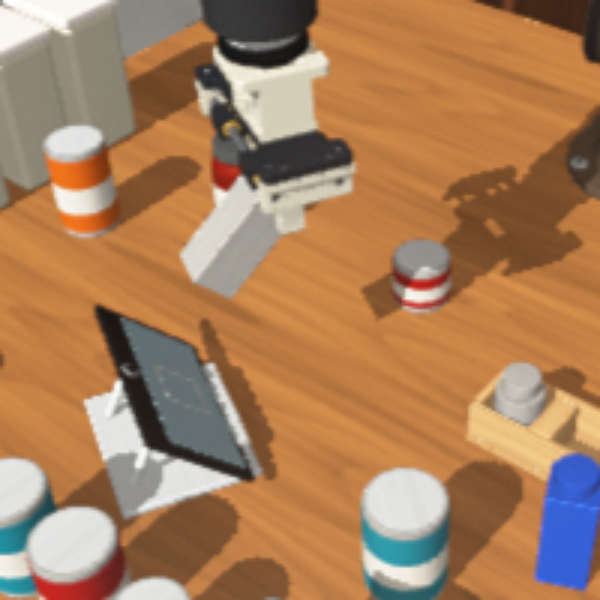

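The tin is held in the air, base towards the tablet. The lens is at crop (130,370), about scene (173,203). Next is one numeric check in the lens frame.

```bash
python3 - <<'E'
from h import *
S=np.load("s5.npz");W=S["W"];
w=W[190:245,165:215].reshape(-1,3);w=w[(w[:,2]>.02)&(w[:,2]<.125)&(w[:,0]>.66)]
for _ in range(5):
    c=w.mean(0);n=np.linalg.svd(w-c)[2][2];n*=np.sign(n[2]);e=abs((w-c)@n);w=w[e<max(.004,e.std()*1.5)]
print("plane",len(w),n,np.degrees(np.arctan2(n[1],n[0])))
lp=np.median(W[201:206,171:176].reshape(-1,3),0);print("lens scene",lp)
L=np.array([.765,-.165,.108])
o=ctrl.get_obs();g=o["tool_pos"]+[0,0,.019];yaw=np.radians(o["orientation"][2]);ex=np.array([np.cos(yaw),np.sin(yaw),0]);ez=np.array([0,0,1.])
ax=-.692*ex+.722*ez; nf=.722*ex+.692*ez
# base: farthest tin points along -axis
Q=W.reshape(-1,3);r=Q-g;lat=r@np.array([-ex[1],ex[0],0]);m=(abs(lat)<.026)&(abs(r@nf-.0075)<.03)&(-(r@ax)>.03)&(-(r@ax)<.16)
bd=np.percentile(-(r[m]@ax),98);print("base dist",bd,m.sum())
b=g+nf*.0075-ax*bd;print("base",b)
a=np.radians(151.6);z=np.array([np.cos(a),np.sin(a),1])/2**.5;y=np.array([-np.sin(a),np.cos(a),0]);x=np.cross(y,z)
for l in(L,lp):print("lens-frame x,y,z",[(b-l)@k for k in(x,y,z)])
print("angle",np.degrees(np.arccos(ax@z)),o["clock"],o["qvel"])
E
```

```text
plane 1302 [-0.61310631  0.33446975  0.7157029 ] 151.38607420958834
lens scene [ 0.76694325 -0.16246541  0.11005099]
base dist 0.09948943188540027 572
base [ 0.68956248 -0.1232616   0.19586138]
lens-frame x,y,z [np.float64(-0.0011674899009238987), np.float64(-0.0008352122820440195), np.float64(0.1230872639972636)]
lens-frame x,y,z [np.float64(0.0006390696964083436), np.float64(0.0023185919484754016), np.float64(0.12199328232611092)]
angle 0.9981442270497198 8.65 [ 0.19809961 -0.18992609  0.19398966 -0.09975345 -0.02689294 -0.05029431]
```

The base is within about 2 mm of the camera line, 12 cm out and about 1° off axis. I'll settle for a moment and hand in.

Request:
step_arm(
  moves=[
    [[0, 0, 0, 0, 4], [0, 0, 0, 0, 4], [0, 0, 0, 0, 4], [0, 0, 0, 0, 4], [0, 0, 0, 0, 4]],
  ],
)

```text
clock: 9.15
tool_pos: [0.6245, -0.0886, 0.2436]
orientation: [-180.0, -0.0, -28.3]
force: [0.4, -0.7, -2.4]
opening: 0.0458
gripper_force: 30.0
```

```bash
python3 -c "
from plant import close_job
print(close_job())"
```

```text
the job is handed in; nothing more can be done
None
```

The job is handed in with the square tin held still in the gripper, its base facing the lens about 12 cm out, measured within about 3 mm of the camera line and about 1° off axis; the judge returned no verdict.

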